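# Hang the lift-off door on the bench kiln and shut it

### The job

The door of the small bench kiln has been lifted off and stands on the bench. Hang it back: with the door standing open, lower it gently so that both of its hinge sockets go right down over the two upright hinge pins, without forcing it, then let go and swing the door fully shut against the kiln front. Leave the other things on the bench where they are.

Things in the scene. Friction and masses are not known exactly. Their poses are not given: they have to be found in the camera images.
- kiln: Small bench kiln, fixed: grey steel box 240 wide (y), 200 deep (x), 235 high, black controller on its -y side. Origin: centre of its underside; x from front to back, z up. Front plane x=-100 mm, with a chamber mouth 110 x 80 mm, 75 to 155 mm up. Near the front's -y edge a steel rail carries two upright hinge pins on one vertical axis. Door and kiln may press together with 80 N at most, its hanging weight (some 25 N at the pins) included.
- hinge_low (a point): Middle of the slots at the lower pin's shoulder (kiln frame -121.5,-99,50 mm; kiln's axes). The rail is screwed tight in horizontal slots: the real pins, both alike, stand up to 7 mm from here along the kiln's +y or -y, hardly at all in x. Pin: 8 mm thick, 20 mm tall, the rim of its flat top bevelled by 0.6 mm, on a flat round shoulder 18 mm across and 50 mm above the bench.
- hinge_high (a point): The same for the upper pin: mid-slot at its shoulder, 100 mm above hinge_low (kiln frame -121.5,-99,150 mm). The pin has the same size and the same sideways offset as the lower one; pin tips are 70 and 170 mm above the bench.
- door: Loose kiln door standing on the bench: slab 170 wide (y), 160 high (z), 40 thick (x), 0.6 to 0.9 kg, centre of mass within 7 mm of mid-width. Origin: centre of its underside. -x face: outer, grey steel; upright black bar handle 18 mm thick at y=+58, out to x=-61, z 27 to 113 mm. +x face: pale brick with a plug 80 wide, 60 high, 8 mm proud in its middle. Two hinge sockets on the -y edge.
- socket_low (a point): Centre of the bottom mouth of the lower hinge socket (door frame 0,-99,15 mm; door's axes). Each socket is an upright steel tube 24 mm tall, 24 mm outside, 10 mm bore open right through. Hung, the mouth rests on the pin's shoulder and the door's underside is 35 mm above the bench.
- socket_high (a point): Centre of the bottom mouth of the upper hinge socket, straight above the lower (door frame 0,-99,115 mm).
- free_edge (a point): Middle of the door's upright free edge, on its inner face (door frame 20,85,80 mm). Shut, the door's axes are parallel to the kiln's and this edge is at the kiln front. Open by an angle, the door's yaw is the kiln's yaw plus it (90 degrees open: kiln yaw + 90). On the pins the door turns freely and stays where it is left.
- hammer: Bystander: a hammer 250 mm long lying on the bench; x along the handle.
- bench_block: Bystander: a flat steel bench block 75 x 75 x 18 mm; origin at the centre of its underside.
- flux_bottle: Bystander: an amber glass bottle 48 mm across, 100 mm high; origin at the centre of its underside.
- tin: Bystander: a plain steel tin 72 mm across, 100 mm high; origin at the centre of its underside.
Mind the look-alikes: they are no part of the job. What is shaped like the door but purple is not meant.

How it is judged:
By the outcome, as a careful person would: the job done as asked, in the order asked, and still so for the second after the job is handed in, with the robot touching nothing.
It also fails if it takes over 72 s, if anything falls off the work surface, if the arm or the gripper's body presses on something with over 40 N, if the wrist force passes 120 N, or if a joint passes its speed limit or range.

### The arm

A 6-joint arm with a two-finger parallel gripper is mounted at the origin on the work surface. World frame = base frame: x ahead of the robot, y to its left, z up, the work surface at z = 0. Lengths are in m, angles in degrees, forces in N, time in s.
With the tool pointing down it reaches from about 0.25 to 0.775 m from the base axis. Payload 8.9 kg.
Tool frame: the origin (TCP) lies midway between the tips of the shut fingers; the grasp point (between the pads) lies 19 mm behind it (r.grip_point_offset is the distance from the TCP to the grasp point, in m); z points along the fingers, x is the direction in which the jaws open and shut, and the axes are right-handed (so a half turn about z gives the same grasp; the last joint's range is limited). The gripper opens to 85 mm and grips with 20 to 120 N. Pads are 22 mm wide; open, the fingers measure 114 mm over their backs; the gripper's body (76 mm by 85 mm) begins 54 mm behind the grasp point. The pads swing forward as they close: fully open they stand 13 mm farther back than shut.
Start: joints at [-81.033, 16.656, -8.789, 64.555, 0, 82.019], TCP at [0.153, -0.502, 0.231] pointing down, gripper open.
Joint ranges: [-144.48, 144.48], [-52.06, 99.96], [-74.48, 78.29], [-112.23, 115.85], [-86.99, 84.42], [-180, 180]. Speed limits (degrees/s): [127.2, 127.2, 159.86, 180, 180, 180].

### API

Orientations are given as [roll, pitch, yaw] about the fixed x, y, z axes, in that order (R = Rz(yaw) Ry(pitch) Rx(roll)).
In Python, from rig import r gives the robot as it stands. The module is installed in compiled form; this text tells all that it offers.
- The arm moves only by the tool arm_command, never from a script. Its argument "steps" is a list of rows, each a list of 2 entries, a list of its own where there are three numbers: the shift along the world's x, y, z each as a share of 0.02 m, from -1 to 1, then the turn, a rotation vector about the world's x, y, z each as a share of 0.12 rad, from -1 to 1. A call has exactly 10 rows; each row shifts and turns the commanded pose from where the row before left it; what a row does not reach is not made up. A row lasts 1/12 s, in which the tool goes at most 41.7 mm and 7.16 degrees, less where a joint would pass 70% of its speed; a pose out of reach is approached as far as the arm can. A call with a number of a shift or a turn outside -1 to 1 is refused whole. A call with a gripper value outside its range is refused whole. "fingers" is the gripper's target within -1 to 1 (shut at 1, half-way at 0, fully open at -1), set as the call begins (left out, the last holds). The fingers move at their own pace and stop on an object; "newtons" is the grip in N (left out, the last holds). Time passes only in rows, so rows that do not move let the fingers close, or fill a call up. It gives the time, the measured TCP pose, the force and the opening at its end, in the units of the state.
- r.get_obs(): the state, without advancing time (a new reading comes with each control period).
- r.read_camera(name): name is "side" or "top"; returns a dict with "frame" (480x640x3 uint8, red, green, blue), "depth" (480x640 float32, m along the optical axis (not along the pixel's ray), 0 where there is no reading), "fov_y" (degrees; the focal length in pixels is half the picture's height over the tangent of half this angle, whatever the lens; pixels are square), "cx", "cy" (the principal point, pixels), "R" (3x3) and "t" (3): a world point X has camera coordinates R X + t. Camera axes: x right, y down, z forward; pixel columns grow to the right and rows downward; lengths in m; the calibration is good to about 2 mm. A picture is of the moment at which its call begins.
- r.sign_off(): hands the job in, once; it reports no verdict.
The state is a dict: "clock": time; "qpos": joint angles; "dq": joint speeds; "joint_torque": joint torques, N m; "tcp_pos": TCP position; "tool_rot": TCP orientation; "wrist_force": force on the tool from outside, world axes, zero at the start; "wrist_torque": the same for the moment, N m; "finger_gap": finger opening in m.
Only numpy, scipy, OpenCV 4.12 (cv2) and the standard library are available. Lean on these libraries where they do the work, as an engineer would, in place of code of your own. Each camera call takes 0.05 s, during which the arm holds its last target. There are 200 camera calls.

## Working session

There is one attempt and no reset: what is moved stays moved. The work goes in short steps, Python scripts to look and compute and a tool call to move; the robot and the scene stay as the last step left them, time stands still between calls to the robot, and variables do not carry over. Pictures are saved under pics/ and viewed, about 8 in all and at most 12, crops included, and the job is handed in when it is done.

Besides the shell and the picture viewer there is one more tool, called after "Call:" as name([rows], argument=value, ...), one row to a line, values as JSON. arm_command: Moves the arm, as the interface text tells. Shift numbers are shares of 0.02 m and turn numbers shares of 0.12 rad, none past 1 either way. Its arguments: {"type":"object","properties":{"steps":{"type":"array","items":{"type":"array"}},"fingers":{"type":"number"},"newtons":{"type":"number"}},"required":["steps"]}

```bash
mkdir -p pics; cat > h.py <<'E'
import numpy as np, cv2
from rig import r
def cam(n):
    c=r.read_camera(n); c['f']=240/np.tan(np.radians(c['fov_y']/2)); return c
def world(c,u,v,d=None):
    if d is None: d=c['depth'][int(round(v)),int(round(u))]
    p=np.array([(u-c['cx'])/c['f']*d,(v-c['cy'])/c['f']*d,d])
    return c['R'].T@(p-c['t'])
def onplane(c,u,v,z):
    o=-c['R'].T@c['t']; d=c['R'].T@np.array([(u-c['cx'])/c['f'],(v-c['cy'])/c['f'],1])
    return o+d*(z-o[2])/d[2]
def proj(c,X):
    p=c['R']@np.asarray(X)+c['t']; return c['cx']+c['f']*p[0]/p[2], c['cy']+c['f']*p[1]/p[2]
def save(c,n,crop=None,k=1):
    im=c['frame'][...,::-1]
    if crop: u0,v0,u1,v1=crop; im=im[v0:v1,u0:u1]
    cv2.imwrite('pics/'+n,cv2.resize(im,None,fx=k,fy=k,interpolation=cv2.INTER_CUBIC))
E
python3 - <<'E'
from h import *
import pickle
print(r.get_obs(), r.grip_point_offset)
for n in('side','top'):
    c=cam(n); save(c,n+'0.png'); pickle.dump(c,open(n+'0.pkl','wb')); print(n,c['fov_y'],c['cx'],c['cy'],c['R'],-c['R'].T@c['t'])
E
```

```text
{'clock': 0.0, 'qpos': array([-8.10354822e+01,  1.66892185e+01, -8.83111337e+00,  6.45562675e+01,
        2.38087309e-03,  8.20195375e+01]), 'dq': array([ 0.03485943,  0.06736494, -0.04577447, -0.09502618,  0.0164297 ,
        0.04908767]), 'joint_torque': array([-8.42673162e-04, -5.37136352e+01,  3.31375802e+01,  1.58265891e-02,
       -1.49693506e-04,  2.42953109e-05]), 'tcp_pos': array([ 0.15296634, -0.50175205,  0.2307294 ]), 'tool_rot': array([-1.79987007e+02,  7.55269516e-02, -7.30550127e+01]), 'wrist_force': array([-0.19781113,  0.1210648 ,  0.4429521 ]), 'wrist_torque': array([0.00652313, 0.02354391, 0.0034548 ]), 'finger_gap': 0.08549663970265801} 0.0187
side 51.5315755305169 333.55167866109707 239.23232841532658 [[-0.61380727 -0.78944985  0.00309157]
 [-0.46597771  0.35913689 -0.80863185]
 [ 0.637264   -0.49778472 -0.58830687]] [-0.31053562  0.50757175  0.80721116]
top 47.96969387996701 317.42393677252375 242.50727542307408 [[-0.01256965 -0.99991224 -0.00418532]
 [-0.99498614  0.01292284 -0.09917447]
 [ 0.09921986  0.00291775 -0.99506126]] [ 0.36212463 -0.09369941  1.34931826]
```

View pics/side0.png

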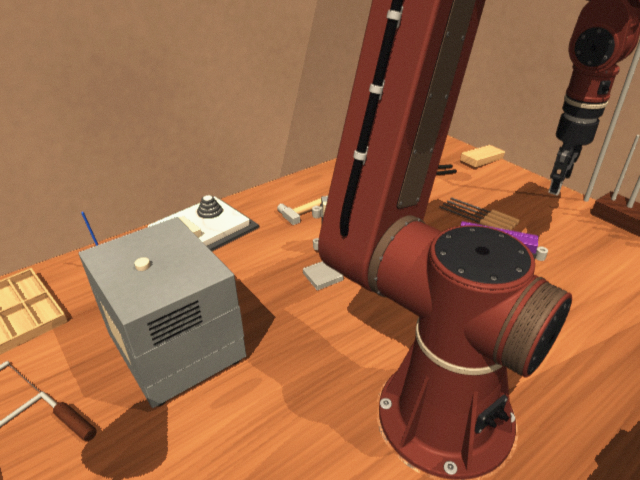

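View pics/top0.png

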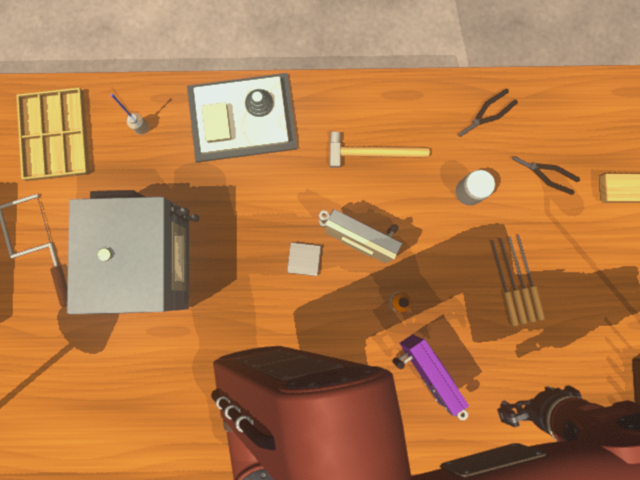

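```bash
python3 - <<'E'
from h import *
import pickle
c=pickle.load(open('top0.pkl','rb'))
im=c['frame'][...,::-1]
a=cv2.resize(im[175:325,60:210],None,fx=4,fy=4,interpolation=cv2.INTER_CUBIC)
b=cv2.resize(im[195:275,310:415],None,fx=6,fy=6,interpolation=cv2.INTER_CUBIC)[:480]
cv2.imwrite('pics/kiln.png',a[:,:]); cv2.imwrite('pics/door.png',b)
v,u=np.mgrid[0:480,0:640]; d=c['depth']
P=np.stack([(u-c['cx'])/c['f']*d,(v-c['cy'])/c['f']*d,d],-1)
W=(P-c['t'])@c['R']
np.save('W.npy',W)
def fit(m,n):
    pts=W[m][:,:2]; k,l,s=None,None,None
    rc=cv2.minAreaRect((pts*1000).astype(np.float32)); print(n,m.sum(),rc,np.median(W[m][:,2]))
z=W[...,2]
m=(abs(z-.16)<.006)&(u>310)&(u<410)&(v>200)&(v<270)
fit(m,'door')
m=(abs(z-.235)<.006)&(u>60)&(u<200)&(v>190)&(v<320); fit(m,'kiln')
# z map around door and hinge
m=(z>.06)&(u>330)&(u<415)&(v>205)&(v<265);fit(m,'doorall')
print((z[205:226:2,312:340:2]*1000).round().astype(int))
print((z[196:230:2,164:206:2]*1000).round().astype(int))
E
```

```text
door 1370 ((499.37353515625, -192.4851837158203), (169.46958923339844, 40.808597564697266), 62.40019226074219) 0.16024354306066607
kiln 10911 ((454.03704833984375, 328.4205627441406), (240.2952880859375, 202.1741485595703), 0.48472627997398376) 0.23551640674489957
doorall 1892 ((447.80609130859375, -188.60708618164062), (162.6662139892578, 197.31912231445312), 81.57686614990234) 0.15889891865585648
[[ -2   2   0   1   4   0   1   4   4   0   8  -1   0   2]
 [  3   2   0  -2  -1  -1  -3   6   4   1   3  -8   1  -4]
 [ -3   0   1   3   3   0  -1   1   0  -1   1 161  -1   2]
 [  4   5   1  -3  -3 138 140 138   3   0 140 160 158 159]
 [  0   3   2  -2 134 138 136 134 138  -1 160 159 162 159]
 [  2   3   1   0 135  -2   3 132 135 135 162 163 160 162]
 [ -1  -1  -4  -1 139 139 138 143 138 159 160 162 158 158]
 [ -4   4  -2  -5 124 137 140 142 135 159 162 155 163 163]
 [  1   3   2  -3  38   0 121  43 162 163 161 158 155 157]
 [ -2   1   6   0  45  39  39 159 160 159 158 160 159 161]
 [  4   2   3   0  24  39  33 148 159 162 160 160 159 158]]
[[   5   -2   -1   -2   -2    1   -1   -1   -1  
[... 1122 characters left out ...]
0
    72   71   50   52    2    0   -2]
 [1349  217  203  190  172  157  135  125   99   92   76   60   48   53
    52   68   50   48    3    2    1]
 [ 230  216  204  192  172  154  141  121  102   82   70   57   38    1
     5   54   49   38    5    1    3]
 [ 232  217  202  188  177  156  140  118  104   86   65   43   25    2
     1    9    1   -5    6    0    3]
 [ 235  220  202  183  177  158  139  116  106   80   66   46   30   -2
     4    1   -1    1   -2    3   -1]
 [ 232  218  202  189  176  157  141  125  107   87   64   45   26    4
    -4    1   -1    0   -1    1    2]
 [ 232  218  201  191  172  160  145  126  107   87   76   46   26    0
     5    0    1    4    0    5    1]]
```

View pics/kiln.png

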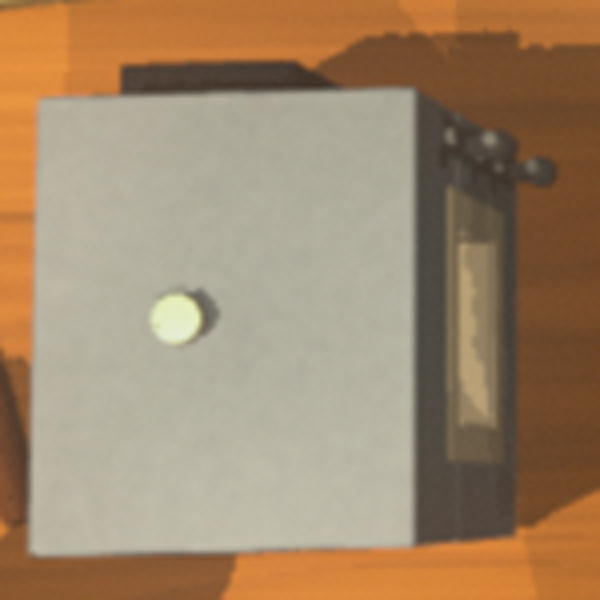

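View pics/door.png

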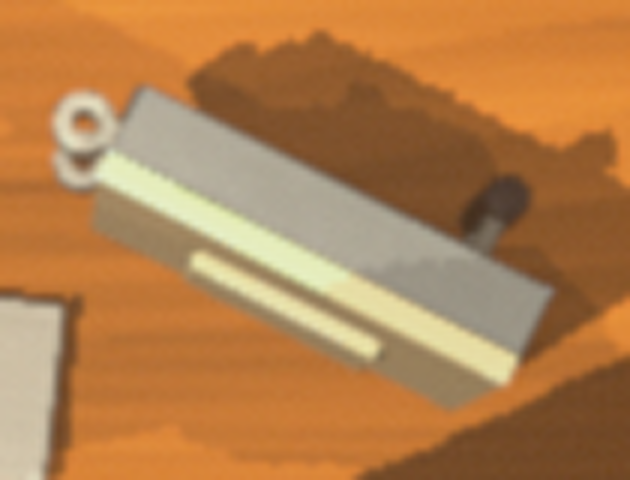

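Call:
arm_command([
  [[0.866,0.773,0],[0,0,0.33]],
  [[0.866,0.773,0],[0,0,0.33]],
  [[0.866,0.773,0],[0,0,0.33]],
  [[0.866,0.773,0],[0,0,0.33]],
  [[0.866,0.773,0],[0,0,0.33]],
  [[0.866,0.773,0],[0,0,0.33]],
  [[0.866,0.773,0],[0,0,0.33]],
  [[0.866,0.773,0],[0,0,0.33]],
  [[0.866,0.773,0],[0,0,0.33]],
  [[0.866,0.773,0],[0,0,0.33]],
], fingers=-1)

```text
clock: 0.93
tcp_pos: [0.3268, -0.3465, 0.2311]
tool_rot: [-180.0, 0.0, -50.3]
wrist_force: [-0.1, 0.3, 0.2]
finger_gap: 0.0854
```

Call:
arm_command([
  [[0.866,0.773,0],[0,0,0.33]],
  [[0.866,0.773,0],[0,0,0.33]],
  [[0.866,0.773,0],[0,0,0.33]],
  [[0.866,0.773,0],[0,0,0.33]],
  [[0.866,0.773,0],[0,0,0.33]],
  [[0.866,0.773,0],[0,0,0.33]],
  [[0.866,0.773,0],[0,0,0.33]],
  [[0.866,0.773,0],[0,0,0.33]],
  [[0.866,0.773,0],[0,0,0.33]],
  [[0.866,0.773,0],[0,0,0.33]],
])

```text
clock: 1.77
tcp_pos: [0.5, -0.192, 0.231]
tool_rot: [180.0, 0.0, -27.6]
wrist_force: [0.8, -0.2, -0.1]
finger_gap: 0.0856
```

```bash
python3 - <<'E'
from h import *
import pickle
c=pickle.load(open('top0.pkl','rb')); W=np.load('W.npy')
im=c['frame'][...,::-1]
a=cv2.resize(im[198:230,170:210],None,fx=14,fy=14,interpolation=cv2.INTER_CUBIC)
b=cv2.resize(im[204:230,314:344],None,fx=14,fy=14,interpolation=cv2.INTER_CUBIC)
o=np.zeros((448,800,3),np.uint8);o=np.zeros((448,560+10+230,3),np.uint8)
o[:,:560]=a; o[:364,570:]=b[:,:230]; cv2.imwrite('pics/pins.png',o)
z=W[...,2]
v,u=np.mgrid[0:480,0:640]
m=(abs(z-.138)<.008)&(u<332)&(u>316)&(v>208)&(v<222)
print('sock top',W[m].mean(0),m.sum())
# refine kiln via line fits: edges of top mask
m=((abs(z-.235)<.008)&(u>60)&(u<200)&(v>190)&(v<320)).astype(np.uint8)
m=cv2.morphologyEx(m,cv2.MORPH_CLOSE,np.ones((3,3)))
rows=range(215,300);cols=range(85,150)
def edge(pts):
    w=np.array([onplane(c,a,b,.235)[:2] for a,b in pts]); return w
R=edge([(np.max(np.where(m[v_])[0])+.5,v_) for v_ in rows]); L=edge([(np.min(np.where(m[v_])[0])-.5,v_) for v_ in rows])
T=edge([(u_,np.min(np.where(m[:,u_])[0])-.5) for u_ in cols]); B=edge([(u_,np.max(np.where(m[:,u_])[0])+.5) for u_ in cols])
for n,w,i in(('R',R,0),('L',L,0),('T',T,1),('B',B,1)):
    p=np.polyfit(w[:,i],w[:,1-i],1); print(n,w.mean(0),np.degrees(np.arctan(p[0])))
print(r.get_obs()['tcp_pos'],r.get_obs()['tool_rot'])
E
```

```text
sock top [ 0.54508197 -0.10646739  0.13837303] 87
R [0.44738782 0.22635948] 0.48628655203975263
L [0.44998036 0.42770962] 0.7948105281824398
T [0.57358497 0.32857388] -0.9467689614500805
B [0.3340832  0.32274828] -0.9548523604687885
[ 0.50003874 -0.19198353  0.23099922] [ 1.79997821e+02  3.44014658e-02 -2.75580840e+01]
```

View pics/pins.png

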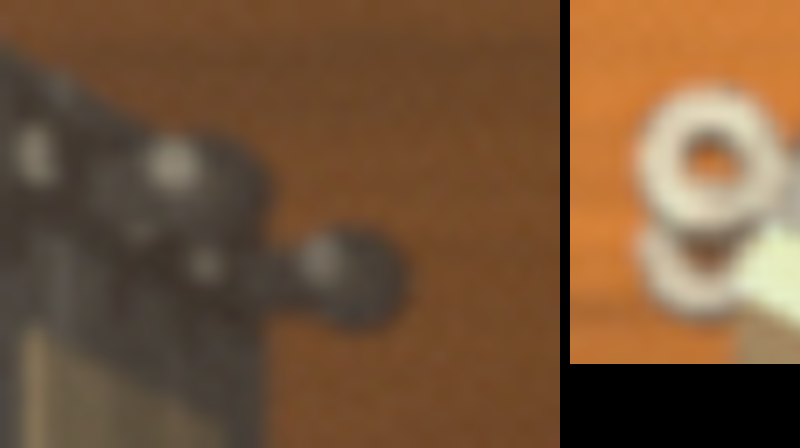

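```bash
python3 - <<'E'
from h import *
import pickle
c=pickle.load(open('top0.pkl','rb'))
for n,u,v,z in(('hi tip',182,209.3,.17),('lo tip',192.4,215.9,.07),('lo sh',195.1,217.4,.05),('sock hi',323.4,214.9,.139)):print(n,onplane(c,u,v,z))
C=np.array([(.57358+.33408)/2,(.22636+.42771)/2]);
for y in(90.5,90.75,91):
    t=np.radians(y);R=np.array([[np.cos(t),-np.sin(t)],[np.sin(t),np.cos(t)]]);print(y,C+R@[-.1215,-.099])
t=np.radians(152.4);R=np.array([[np.cos(t),-np.sin(t)],[np.sin(t),np.cos(t)]]);print(np.array([.4994,-.1925])+R@[0,-.099])
E
```

```text
hi tip [0.5574547  0.20849879 0.17      ]
lo tip [0.55768293 0.20896748 0.07      ]
lo sh [0.55696493 0.20708229 0.05      ]
sock hi [ 0.54550312 -0.1044832   0.139     ]
90.5 [0.5538865  0.20640355]
90.75 [0.5544119  0.20684128]
91 [0.55493539 0.20728129]
[ 0.54526631 -0.10476585]
```

Call:
arm_command([
  [[0,0,-0.8],[0,0,0]],
  [[0,0,-0.8],[0,0,0]],
  [[0,0,-0.8],[0,0,0]],
  [[0,0,-0.8],[0,0,0]],
  [[0,0,-0.8],[0,0,0]],
  [[0,0,-0.8],[0,0,0]],
  [[0,0,-0.75],[0,0,0]],
  [[0,0,0],[0,0,0]],
  [[0,0,0],[0,0,0]],
  [[0,0,0],[0,0,0]],
])

```text
clock: 2.6
tcp_pos: [0.4997, -0.1931, 0.121]
tool_rot: [-180.0, -0.0, -27.7]
wrist_force: [1.2, 0.4, 0.4]
finger_gap: 0.0854
```

Call:
arm_command([
  [[0,0,0],[0,0,0]],
  [[0,0,0],[0,0,0]],
  [[0,0,0],[0,0,0]],
  [[0,0,0],[0,0,0]],
  [[0,0,0],[0,0,0]],
  [[0,0,0],[0,0,0]],
  [[0,0,0],[0,0,0]],
  [[0,0,0],[0,0,0]],
  [[0,0,0],[0,0,0]],
  [[0,0,0],[0,0,0]],
], fingers=1, newtons=60)

```text
clock: 3.43
tcp_pos: [0.4994, -0.193, 0.1209]
tool_rot: [180.0, -0.0, -27.7]
wrist_force: [-2.3, 1.0, 5.7]
finger_gap: 0.0396
```

Call:
arm_command([
  [[0,0,0.1],[0,0,0]],
  [[0,0,0.2],[0,0,0]],
  [[0,0,0.5],[0,0,0]],
  [[0,0,0.6],[0,0,0]],
  [[0,0,0.6],[0,0,0]],
  [[0,0,0.6],[0,0,0]],
  [[0,0,0.6],[0,0,0]],
  [[0,0,0.5],[0,0,0]],
  [[0,0,0.3],[0,0,0]],
  [[0,0,0],[0,0,0]],
])

```text
clock: 4.27
tcp_pos: [0.5001, -0.1934, 0.2018]
tool_rot: [180.0, -0.1, -27.7]
wrist_force: [0.6, -0.5, -5.8]
finger_gap: 0.0392
```

```bash
python3 - <<'E'
from h import *
import pickle
c=cam('top'); pickle.dump(c,open('top1.pkl','wb'))
o=r.get_obs();print(o['tcp_pos'],o['tool_rot'],o['wrist_force'],o['wrist_torque'],o['finger_gap'])
save(c,'lift.png',(290,170,440,280),5)
E
```

```text
[ 0.49971533 -0.19315546  0.20079658] [ 1.79999059e+02 -5.52131236e-02 -2.76745461e+01] [-0.081437    0.42102449 -6.92445473] [-0.0005459   0.00469182 -0.01062236] 0.03907256188835056
```

View pics/lift.png

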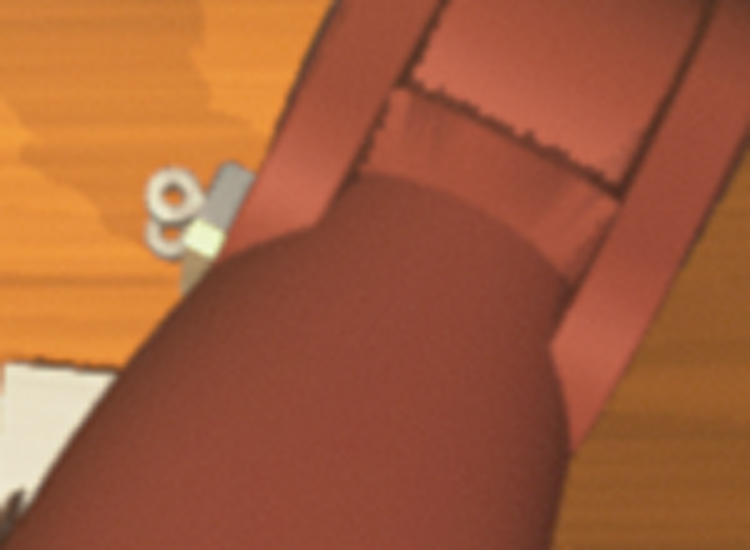

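```bash
python3 - <<'E'
from h import *
import pickle
c=pickle.load(open('top1.pkl','rb'))
tcp=np.array([.4997,-.1932])
s=onplane(c,324.2,208.4,.219)[:2]
print('sock',s)
f=tcp+0
t=np.radians(152.3);y=np.array([-np.sin(t),np.cos(t)]);x=np.array([np.cos(t),np.sin(t)])
d=s-tcp; print('in door axes',d@x,d@y)
s0=np.array([.5455,-.1045])+np.array([.4997-.4994,-.1932+.1930]); d0=s0-tcp;print('from before',s0,d0@x,d0@y)
pin=np.array([.5575,.2085])
for ang in(17.7,):
    a=np.radians(ang);R=np.array([[np.cos(a),-np.sin(a)],[np.sin(a),np.cos(a)]])
    for dd in(d,d0): g=pin-R@dd; print(ang,g,g-tcp)
E
```

```text
sock [ 0.5472713  -0.10565558]
in door axes -0.0014249971047185905 -0.09962440865949639
from before [ 0.5458 -0.1047] 0.00032187489935027767 -0.09978655418717076
17.7 [0.53879705 0.11063656] [0.03909705 0.30383656]
17.7 [0.54048923 0.11017353] [0.04078923 0.30337353]
```

Call:
arm_command([
  [[0.1,0.4,0],[0,0,0.13]],
  [[0.1,0.8,0],[0,0,0.13]],
  [[0.1,0.8,0],[0,0,0.13]],
  [[0.1,0.8,0],[0,0,0.13]],
  [[0.1,0.8,0],[0,0,0.13]],
  [[0.1,0.8,0],[0,0,0.13]],
  [[0.1,0.8,0],[0,0,0.13]],
  [[0.1,0.8,0],[0,0,0.13]],
  [[0.1,0.8,0],[0,0,0.13]],
  [[0.1,0.8,0],[0,0,0.13]],
])

```text
clock: 5.15
tcp_pos: [0.5188, -0.0394, 0.1994]
tool_rot: [-180.0, 0.1, -18.6]
wrist_force: [-0.2, 0.6, -6.7]
finger_gap: 0.0393
```

Call:
arm_command([
  [[0.1,0.9,0],[0,0,0.13]],
  [[0.1,0.9,0],[0,0,0.13]],
  [[0.1,0.9,0],[0,0,0.13]],
  [[0.1,0.9,0],[0,0,0.13]],
  [[0.1,0.9,0],[0,0,0.13]],
  [[0.1,0.8,0],[0,0,0.13]],
  [[0.1,0.8,0],[0,0,0.13]],
  [[0.1,0.775,0],[0,0,0.13]],
  [[0.125,0.5,0],[0,0,0.1]],
  [[0.1,0,0],[0,0,0]],
])

```text
clock: 5.98
tcp_pos: [0.5395, 0.1087, 0.1996]
tool_rot: [-180.0, 0.1, -10.7]
wrist_force: [-0.4, -1.3, -6.0]
finger_gap: 0.0396
```

```bash
python3 - <<'E'
from h import *
import pickle
c=cam('top'); c=cam('top'); pickle.dump(c,open('top2.pkl','wb'))
o=r.get_obs();print(o['tcp_pos'],o['tool_rot'],o['wrist_force'],o['wrist_torque'],o['finger_gap'])
save(c,'pre.png',(165,185,245,245),10)
E
```

```text
[0.53984555 0.1067363  0.19975087] [ 1.79968306e+02  3.94049120e-02 -1.08432942e+01] [ 0.3625819  -1.58376011 -6.34969403] [-0.05180967  0.03836512 -0.01389019] 0.03951745769880901
```

View pics/pre.png

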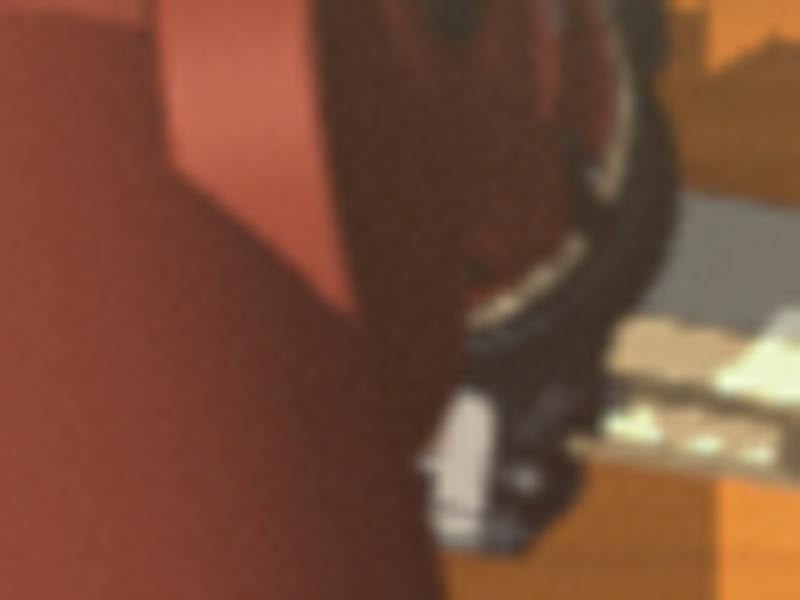

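Call:
arm_command([
  [[-0.085,0.17,0],[0,0,0]],
  [[0,0,0],[0,0,0]],
  [[0,0,-0.2],[0,0,0]],
  [[0,0,-0.2],[0,0,0]],
  [[0,0,-0.2],[0,0,0]],
  [[0,0,-0.15],[0,0,0]],
  [[0,0,-0.1],[0,0,0]],
  [[0,0,0],[0,0,0]],
  [[0,0,0],[0,0,0]],
  [[0,0,0],[0,0,0]],
])

```text
clock: 6.92
tcp_pos: [0.5384, 0.1099, 0.1834]
tool_rot: [-180.0, -0.0, -10.9]
wrist_force: [-0.4, 0.2, -6.7]
finger_gap: 0.0393
```

Call:
arm_command([
  [[0,0,0],[0,0,0]],
  [[0,0,-0.05],[0,0,0]],
  [[0,0,-0.05],[0,0,0]],
  [[0,0,-0.05],[0,0,0]],
  [[0,0,-0.05],[0,0,0]],
  [[0,0,-0.05],[0,0,0]],
  [[0,0,-0.05],[0,0,0]],
  [[0,0,0],[0,0,0]],
  [[0,0,0],[0,0,0]],
  [[0,0,0],[0,0,0]],
])

```text
clock: 7.75
tcp_pos: [0.5382, 0.1099, 0.1773]
tool_rot: [180.0, -0.0, -10.9]
wrist_force: [1.0, 0.0, -6.5]
finger_gap: 0.0396
```

Call:
arm_command([
  [[0,0,-0.025],[0,0,0]],
  [[0,0,-0.025],[0,0,0]],
  [[0,0,-0.025],[0,0,0]],
  [[0,0,-0.025],[0,0,0]],
  [[0,0,-0.025],[0,0,0]],
  [[0,0,-0.025],[0,0,0]],
  [[0,0,0],[0,0,0]],
  [[0,0,0],[0,0,0]],
  [[0,0,0],[0,0,0]],
  [[0,0,0],[0,0,0]],
])

```text
clock: 8.58
tcp_pos: [0.5382, 0.1102, 0.1742]
tool_rot: [-180.0, 0.0, -10.9]
wrist_force: [1.1, 3.8, -7.1]
finger_gap: 0.0397
```

```bash
cat > s.py <<'E'
from h import *
o=r.get_obs()
for k in('tcp_pos','tool_rot','wrist_force','wrist_torque'):print(k,np.round(o[k],4))
E
python3 s.py
```

```text
tcp_pos [0.5382 0.1102 0.1742]
tool_rot [-1.799719e+02  1.320000e-02 -1.088210e+01]
wrist_force [ 1.1374  3.8333 -7.0966]
wrist_torque [ 0.7839 -0.0233  0.0379]
```

Call:
arm_command([
  [[0,0.025,0],[0,0,0]],
  [[0,0,-0.025],[0,0,0]],
  [[0,0,-0.025],[0,0,0]],
  [[0,0,0],[0,0,0]],
  [[0,0,0],[0,0,0]],
  [[0,0,0],[0,0,0]],
  [[0,0,0],[0,0,0]],
  [[0,0,0],[0,0,0]],
  [[0,0,0],[0,0,0]],
  [[0,0,0],[0,0,0]],
])

```text
clock: 9.42
tcp_pos: [0.5382, 0.1104, 0.1733]
tool_rot: [180.0, 0.0, -10.9]
wrist_force: [-1.3, 1.1, -5.9]
finger_gap: 0.0394
```

```bash
python3 s.py
```

```text
tcp_pos [0.5382 0.1104 0.1733]
tool_rot [ 1.799946e+02  6.900000e-03 -1.089610e+01]
wrist_force [-1.2855  1.097  -5.8961]
wrist_torque [0.4792 0.1941 0.1361]
```

Call:
arm_command([
  [[0,0.02,0],[0,0,0]],
  [[0,0,-0.025],[0,0,0]],
  [[0,0,-0.025],[0,0,0]],
  [[0,0,-0.025],[0,0,0]],
  [[0,0,-0.025],[0,0,0]],
  [[0,0,0],[0,0,0]],
  [[0,0,0],[0,0,0]],
  [[0,0,0],[0,0,0]],
  [[0,0,0],[0,0,0]],
  [[0,0,0],[0,0,0]],
])

```text
clock: 10.25
tcp_pos: [0.5382, 0.1108, 0.1713]
tool_rot: [180.0, 0.0, -10.9]
wrist_force: [-0.1, 0.9, -6.8]
finger_gap: 0.0393
```

```bash
python3 s.py
```

```text
tcp_pos [0.5382 0.1108 0.1713]
tool_rot [ 1.799943e+02  8.000000e-04 -1.089790e+01]
wrist_force [-0.1465  0.9298 -6.7892]
wrist_torque [0.0334 0.0226 0.0087]
```

Call:
arm_command([
  [[0,0,-0.06],[0,0,0]],
  [[0,0,-0.06],[0,0,0]],
  [[0,0,-0.06],[0,0,0]],
  [[0,0,-0.06],[0,0,0]],
  [[0,0,-0.06],[0,0,0]],
  [[0,0,-0.06],[0,0,0]],
  [[0,0,-0.06],[0,0,0]],
  [[0,0,-0.06],[0,0,0]],
  [[0,0,0],[0,0,0]],
  [[0,0,0],[0,0,0]],
])

```text
clock: 11.08
tcp_pos: [0.5382, 0.1108, 0.1616]
tool_rot: [180.0, 0.0, -10.9]
wrist_force: [-1.1, 0.6, -7.1]
finger_gap: 0.0393
```

Call:
arm_command([
  [[0,0,-0.03],[0,0,0]],
  [[0,0,-0.03],[0,0,0]],
  [[0,0,-0.03],[0,0,0]],
  [[0,0,-0.03],[0,0,0]],
  [[0,0,-0.03],[0,0,0]],
  [[0,0,-0.03],[0,0,0]],
  [[0,0,-0.02],[0,0,0]],
  [[0,0,0],[0,0,0]],
  [[0,0,0],[0,0,0]],
  [[0,0,0],[0,0,0]],
])

```text
clock: 11.92
tcp_pos: [0.5382, 0.1108, 0.1577]
tool_rot: [180.0, 0.0, -10.9]
wrist_force: [0.2, 0.1, -6.9]
finger_gap: 0.0394
```

```bash
python3 s.py
```

```text
tcp_pos [0.5382 0.1108 0.1577]
tool_rot [ 1.799979e+02  4.200000e-03 -1.089630e+01]
wrist_force [ 0.2116  0.1485 -6.8632]
wrist_torque [ 0.1108  0.0547 -0.0375]
```

Nearly seated; fine steps to shoulder contact.

Call:
arm_command([
  [[0,0,-0.015],[0,0,0]],
  [[0,0,-0.015],[0,0,0]],
  [[0,0,-0.015],[0,0,0]],
  [[0,0,-0.015],[0,0,0]],
  [[0,0,-0.015],[0,0,0]],
  [[0,0,-0.015],[0,0,0]],
  [[0,0,0],[0,0,0]],
  [[0,0,0],[0,0,0]],
  [[0,0,0],[0,0,0]],
  [[0,0,0],[0,0,0]],
])

```text
clock: 12.75
tcp_pos: [0.5382, 0.1108, 0.1559]
tool_rot: [-180.0, 0.0, -10.9]
wrist_force: [0.2, 0.9, -6.4]
finger_gap: 0.0396
```

```bash
python3 s.py
```

```text
tcp_pos [0.5382 0.1108 0.1559]
tool_rot [-1.799972e+02  1.400000e-03 -1.089780e+01]
wrist_force [ 0.1823  0.9446 -6.4471]
wrist_torque [0.1271 0.0905 0.0936]
```

Call:
arm_command([
  [[0,0,-0.015],[0,0,0]],
  [[0,0,-0.015],[0,0,0]],
  [[0,0,0],[0,0,0]],
  [[0,0,0],[0,0,0]],
  [[0,0,0],[0,0,0]],
  [[0,0,0],[0,0,0]],
  [[0,0,0],[0,0,0]],
  [[0,0,0],[0,0,0]],
  [[0,0,0],[0,0,0]],
  [[0,0,0],[0,0,0]],
])

```text
clock: 13.58
tcp_pos: [0.5383, 0.1107, 0.1555]
tool_rot: [180.0, -0.0, -10.9]
wrist_force: [-1.2, -2.4, 1.6]
finger_gap: 0.0393
```

```bash
python3 s.py
```

```text
tcp_pos [0.5383 0.1107 0.1555]
tool_rot [ 1.799942e+02 -1.400000e-02 -1.089970e+01]
wrist_force [-1.2439 -2.3865  1.6159]
wrist_torque [0.0066 0.4503 0.1761]
```

Call:
arm_command([
  [[0,0,0],[0,0,0]],
  [[0,0,0],[0,0,0]],
  [[0,0,0],[0,0,0]],
  [[0,0,0],[0,0,0]],
  [[0,0,0],[0,0,0]],
  [[0,0,0],[0,0,0]],
  [[0,0,0],[0,0,0]],
  [[0,0,0],[0,0,0]],
  [[0,0,0],[0,0,0]],
  [[0,0,0],[0,0,0]],
], fingers=-1)

```text
clock: 14.42
tcp_pos: [0.5383, 0.1108, 0.1553]
tool_rot: [-180.0, -0.0, -10.9]
wrist_force: [-0.8, -0.3, -0.4]
finger_gap: 0.0853
```

Call:
arm_command([
  [[0,0,0.3],[0,0,0]],
  [[0,0,0.6],[0,0,0]],
  [[0,0,0.8],[0,0,0]],
  [[0,0,0.8],[0,0,0]],
  [[0,0,0.8],[0,0,0]],
  [[0,0,0.8],[0,0,0]],
  [[0,0,0.8],[0,0,0]],
  [[0,0,0.3],[0,0,0]],
  [[0,0,0],[0,0,0]],
  [[0,0,0],[0,0,0]],
])

```text
clock: 15.25
tcp_pos: [0.5382, 0.1108, 0.2591]
tool_rot: [-180.0, -0.0, -10.9]
wrist_force: [-0.2, 0.4, -0.6]
finger_gap: 0.0857
```

Call:
arm_command([
  [[0.4,-0.4,0],[0,0,0]],
  [[0.4,-0.4,0],[0,0,0]],
  [[0.4,-0.4,0],[0,0,0]],
  [[0.4,-0.4,0],[0,0,0]],
  [[0.3,-0.4,0],[0,0,0]],
  [[0.3,-0.4,0],[0,0,0]],
  [[0.3,-0.4,0],[0,0,0]],
  [[0,-0.2,0],[0,0,0]],
  [[0,0,0],[0,0,0]],
  [[0,0,0],[0,0,0]],
], fingers=1)

```text
clock: 16.08
tcp_pos: [0.588, 0.0506, 0.2593]
tool_rot: [-180.0, 0.0, -10.9]
wrist_force: [0.7, 0.9, -0.3]
finger_gap: -0.0002
```

```bash
python3 s.py; python3 - <<'E'
from h import *
c=cam('top'); save(c,'hung.png',(160,180,320,300),5)
v,u=np.mgrid[0:480,0:640]; d=c['depth']
W=(np.stack([(u-c['cx'])/c['f']*d,(v-c['cy'])/c['f']*d,d],-1)-c['t'])@c['R']; z=W[...,2]
m=(abs(z-.195)<.006)&(W[...,1]<.2)&(W[...,1]>0)&(W[...,0]<.62)&(W[...,0]>.45)
print(m.sum(),np.median(z[m]),cv2.minAreaRect((W[m][:,:2]*1000).astype(np.float32)))
E
```

```text
tcp_pos [0.588  0.0506 0.2593]
tool_rot [-1.799934e+02  1.960000e-02 -1.092510e+01]
wrist_force [ 0.6645  0.871  -0.2741]
wrist_torque [-0.0307  0.0043  0.0181]
318 0.19152961191876783 ((528.8973388671875, 50.98050308227539), (51.536537170410156, 40.283203125), 78.4340591430664)
```

View pics/hung.png

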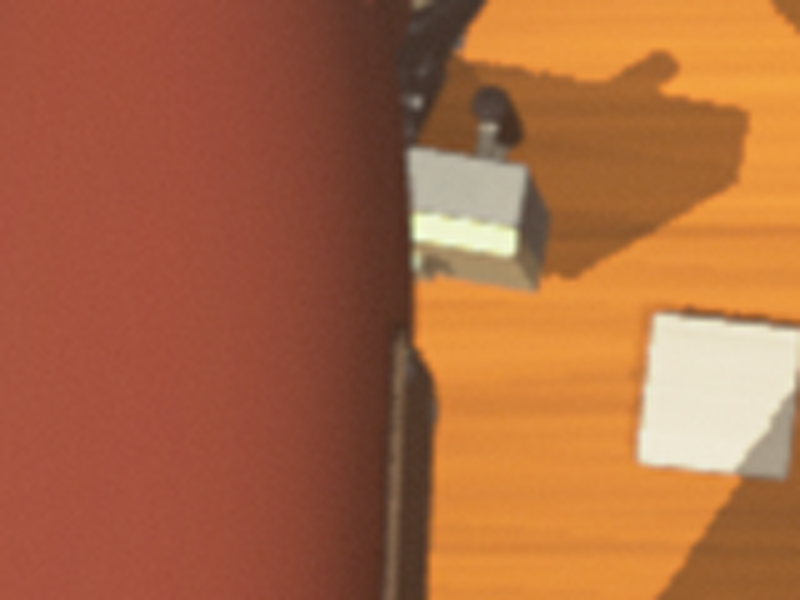

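Call:
arm_command([
  [[0,0,-0.6],[0,0,0]],
  [[0,0,-0.6],[0,0,0]],
  [[0,0,-0.6],[0,0,0]],
  [[0,0,-0.6],[0,0,0]],
  [[0,0,-0.6],[0,0,0]],
  [[0,0,-0.6],[0,0,0]],
  [[0,0,-0.6],[0,0,0]],
  [[0,0,-0.35],[0,0,0]],
  [[0,0,0],[0,0,0]],
  [[0,0,0],[0,0,0]],
])

```text
clock: 16.97
tcp_pos: [0.588, 0.0511, 0.1685]
tool_rot: [180.0, 0.0, -10.9]
wrist_force: [0.6, 0.1, 0.2]
finger_gap: -0.0
```

```bash
python3 s.py; cat > arc.py <<'E'
import numpy as np
def p(th,r=.150,off=.033):
    t=np.radians(90.75+th);x=np.array([np.cos(t),np.sin(t)]);y=np.array([-np.sin(t),np.cos(t)])
    return np.array([.5575,.2088])+r*y-off*x
E
python3 - <<'E'
from arc import p
import numpy as np
q=np.array([.588,.0506])
for th in list(np.arange(78.4,-.1,-9.8)):
    n=p(th); print(round(th,1),n.round(4),'per10rows',((n-q)/.02/10).round(3)); q=n
E
```

```text
tcp_pos [0.588  0.0511 0.1685]
tool_rot [ 1.799987e+02  1.930000e-02 -1.087540e+01]
wrist_force [0.5732 0.052  0.1922]
wrist_torque [ 0.0078 -0.0003 -0.0336]
78.4 [0.5617 0.0553] per10rows [-0.132  0.023]
68.6 [0.5355 0.0568] per10rows [-0.131  0.008]
58.8 [0.5099 0.0628] per10rows [-0.128  0.03 ]
49.0 [0.4858 0.073 ] per10rows [-0.121  0.051]
39.2 [0.4637 0.0872] per10rows [-0.11   0.071]
29.4 [0.4444 0.1049] per10rows [-0.097  0.089]
19.6 [0.4283 0.1257] per10rows [-0.08   0.104]
9.8 [0.4161 0.1489] per10rows [-0.061  0.116]
0.0 [0.4079 0.1738] per10rows [-0.041  0.125]
```

Call:
arm_command([
  [[-0.13,0.02,0],[0,0,0]],
  [[-0.13,0.02,0],[0,0,0]],
  [[-0.13,0.02,0],[0,0,0]],
  [[-0.13,0.02,0],[0,0,0]],
  [[-0.13,0.02,0],[0,0,0]],
  [[-0.13,0.02,0],[0,0,0]],
  [[-0.13,0.02,0],[0,0,0]],
  [[-0.13,0.02,0],[0,0,0]],
  [[-0.13,0.02,0],[0,0,0]],
  [[-0.13,0.02,0],[0,0,0]],
])

```text
clock: 17.8
tcp_pos: [0.562, 0.0548, 0.1683]
tool_rot: [180.0, -0.0, -10.9]
wrist_force: [1.1, 0.3, -0.6]
finger_gap: 0.0001
```

Call:
arm_command([
  [[-0.13,0.01,0],[0,0,0]],
  [[-0.13,0.01,0],[0,0,0]],
  [[-0.13,0.01,0],[0,0,0]],
  [[-0.13,0.01,0],[0,0,0]],
  [[-0.13,0.01,0],[0,0,0]],
  [[-0.13,0.01,0],[0,0,0]],
  [[-0.13,0.01,0],[0,0,0]],
  [[-0.13,0.01,0],[0,0,0]],
  [[-0.13,0.01,0],[0,0,0]],
  [[-0.13,0.01,0],[0,0,0]],
])

```text
clock: 18.63
tcp_pos: [0.536, 0.0568, 0.1683]
tool_rot: [180.0, -0.0, -10.9]
wrist_force: [0.7, 0.3, -0.1]
finger_gap: -0.0001
```

Call:
arm_command([
  [[-0.13,0.03,0],[0,0,0]],
  [[-0.13,0.03,0],[0,0,0]],
  [[-0.13,0.03,0],[0,0,0]],
  [[-0.13,0.03,0],[0,0,0]],
  [[-0.13,0.03,0],[0,0,0]],
  [[-0.13,0.03,0],[0,0,0]],
  [[-0.13,0.03,0],[0,0,0]],
  [[-0.13,0.03,0],[0,0,0]],
  [[-0.13,0.03,0],[0,0,0]],
  [[-0.13,0.03,0],[0,0,0]],
])

```text
clock: 19.47
tcp_pos: [0.51, 0.0629, 0.1683]
tool_rot: [180.0, -0.0, -10.9]
wrist_force: [0.3, 0.3, -0.9]
finger_gap: -0.0
```

```bash
python3 s.py
```

```text
tcp_pos [0.51   0.0629 0.1683]
tool_rot [ 1.799999e+02 -4.600000e-03 -1.089780e+01]
wrist_force [ 0.3311  0.3344 -0.8827]
wrist_torque [ 0.0148 -0.0652  0.0401]
```

Call:
arm_command([
  [[-0.12,0.05,0],[0,0,0]],
  [[-0.12,0.05,0],[0,0,0]],
  [[-0.12,0.05,0],[0,0,0]],
  [[-0.12,0.05,0],[0,0,0]],
  [[-0.12,0.05,0],[0,0,0]],
  [[-0.12,0.05,0],[0,0,0]],
  [[-0.12,0.05,0],[0,0,0]],
  [[-0.12,0.05,0],[0,0,0]],
  [[-0.12,0.05,0],[0,0,0]],
  [[-0.12,0.05,0],[0,0,0]],
])

```text
clock: 20.3
tcp_pos: [0.486, 0.0729, 0.1683]
tool_rot: [180.0, -0.0, -10.9]
wrist_force: [0.5, 0.2, 0.5]
finger_gap: 0.0001
```

Call:
arm_command([
  [[-0.11,0.07,0],[0,0,0]],
  [[-0.11,0.07,0],[0,0,0]],
  [[-0.11,0.07,0],[0,0,0]],
  [[-0.11,0.07,0],[0,0,0]],
  [[-0.11,0.07,0],[0,0,0]],
  [[-0.11,0.07,0],[0,0,0]],
  [[-0.11,0.07,0],[0,0,0]],
  [[-0.11,0.07,0],[0,0,0]],
  [[-0.11,0.07,0],[0,0,0]],
  [[-0.11,0.07,0],[0,0,0]],
])

```text
clock: 21.13
tcp_pos: [0.464, 0.0869, 0.1683]
tool_rot: [180.0, 0.0, -10.9]
wrist_force: [0.3, -0.1, 0.1]
finger_gap: -0.0
```

```bash
python3 s.py; python3 - <<'E'
from h import *
c=cam('top'); save(c,'swing.png',(150,180,310,300),5)
E
```

```text
tcp_pos [0.464  0.0869 0.1683]
tool_rot [ 1.799976e+02  3.700000e-03 -1.089590e+01]
wrist_force [ 0.3032 -0.0854  0.1379]
wrist_torque [-0.0433 -0.1161 -0.0262]
```

View pics/swing.png

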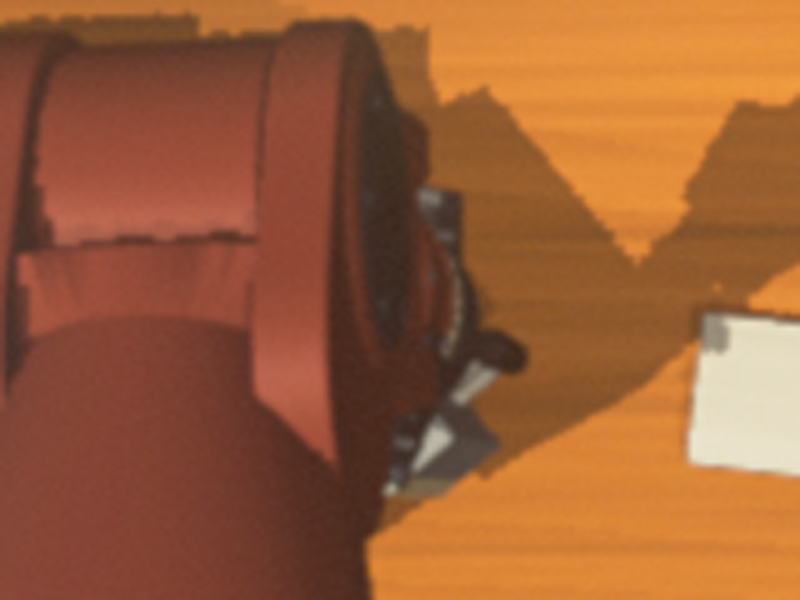

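Door is swinging (handle now at crop 500,355, ~40° open). Continue.

Call:
arm_command([
  [[-0.1,0.09,0],[0,0,0]],
  [[-0.1,0.09,0],[0,0,0]],
  [[-0.1,0.09,0],[0,0,0]],
  [[-0.1,0.09,0],[0,0,0]],
  [[-0.1,0.09,0],[0,0,0]],
  [[-0.1,0.09,0],[0,0,0]],
  [[-0.1,0.09,0],[0,0,0]],
  [[-0.1,0.09,0],[0,0,0]],
  [[-0.1,0.09,0],[0,0,0]],
  [[-0.1,0.09,0],[0,0,0]],
])

```text
clock: 22.02
tcp_pos: [0.444, 0.105, 0.1683]
tool_rot: [-180.0, -0.0, -10.9]
wrist_force: [-0.5, 0.0, -0.1]
finger_gap: -0.0002
```

Call:
arm_command([
  [[-0.08,0.1,0],[0,0,0]],
  [[-0.08,0.1,0],[0,0,0]],
  [[-0.08,0.1,0],[0,0,0]],
  [[-0.08,0.1,0],[0,0,0]],
  [[-0.08,0.1,0],[0,0,0]],
  [[-0.08,0.1,0],[0,0,0]],
  [[-0.08,0.1,0],[0,0,0]],
  [[-0.08,0.1,0],[0,0,0]],
  [[-0.08,0.1,0],[0,0,0]],
  [[-0.08,0.1,0],[0,0,0]],
])

```text
clock: 22.85
tcp_pos: [0.4281, 0.125, 0.1683]
tool_rot: [180.0, 0.0, -10.9]
wrist_force: [0.3, -0.6, -0.7]
finger_gap: -0.0003
```

Call:
arm_command([
  [[-0.06,0.12,0],[0,0,0]],
  [[-0.06,0.12,0],[0,0,0]],
  [[-0.06,0.12,0],[0,0,0]],
  [[-0.06,0.12,0],[0,0,0]],
  [[-0.06,0.12,0],[0,0,0]],
  [[-0.06,0.12,0],[0,0,0]],
  [[-0.06,0.12,0],[0,0,0]],
  [[-0.06,0.12,0],[0,0,0]],
  [[-0.06,0.12,0],[0,0,0]],
  [[-0.06,0.12,0],[0,0,0]],
])

```text
clock: 23.68
tcp_pos: [0.4161, 0.1491, 0.1683]
tool_rot: [-180.0, -0.0, -10.9]
wrist_force: [0.6, -1.2, -0.1]
finger_gap: -0.0003
```

```bash
python3 s.py
```

```text
tcp_pos [0.4161 0.1491 0.1683]
tool_rot [-1.799986e+02 -2.200000e-03 -1.089660e+01]
wrist_force [ 0.5609 -1.1979 -0.1356]
wrist_torque [-0.0918 -0.0684  0.0389]
```

Call:
arm_command([
  [[-0.04,0.12,0],[0,0,0]],
  [[-0.04,0.12,0],[0,0,0]],
  [[-0.04,0.12,0],[0,0,0]],
  [[-0.04,0.12,0],[0,0,0]],
  [[-0.04,0.12,0],[0,0,0]],
  [[-0.04,0.12,0],[0,0,0]],
  [[-0.04,0.12,0],[0,0,0]],
  [[-0.03,0.1,0],[0,0,0]],
  [[-0.03,0.05,0],[0,0,0]],
  [[0,0,0],[0,0,0]],
])

```text
clock: 24.52
tcp_pos: [0.4093, 0.1688, 0.1683]
tool_rot: [180.0, 0.0, -10.9]
wrist_force: [0.6, 0.3, -0.1]
finger_gap: -0.0002
```

```bash
python3 s.py
```

```text
tcp_pos [0.4093 0.1688 0.1683]
tool_rot [ 1.799995e+02  9.900000e-03 -1.087910e+01]
wrist_force [ 0.5647  0.3417 -0.0503]
wrist_torque [ 0.0057 -0.0502 -0.0608]
```

Call:
arm_command([
  [[0,0.05,0],[0,0,0]],
  [[0,0.05,0],[0,0,0]],
  [[0,0.04,0],[0,0,0]],
  [[0,0.03,0],[0,0,0]],
  [[0,0.03,0],[0,0,0]],
  [[0,0,0],[0,0,0]],
  [[0,0,0],[0,0,0]],
  [[0,0,0],[0,0,0]],
  [[0,0,0],[0,0,0]],
  [[0,0,0],[0,0,0]],
])

```text
clock: 25.35
tcp_pos: [0.4094, 0.1726, 0.1683]
tool_rot: [180.0, 0.0, -10.9]
wrist_force: [-0.2, 0.2, -0.0]
finger_gap: -0.0002
```

Call:
arm_command([
  [[0,0.025,0],[0,0,0]],
  [[0,0.025,0],[0,0,0]],
  [[0,0,0],[0,0,0]],
  [[0,0,0],[0,0,0]],
  [[0,0,0],[0,0,0]],
  [[0,0,0],[0,0,0]],
  [[0,0,0],[0,0,0]],
  [[0,0,0],[0,0,0]],
  [[0,0,0],[0,0,0]],
  [[0,0,0],[0,0,0]],
])

```text
clock: 26.18
tcp_pos: [0.4094, 0.1736, 0.1683]
tool_rot: [-180.0, 0.0, -10.9]
wrist_force: [0.1, -0.6, -0.7]
finger_gap: 0.0001
```

Call:
arm_command([
  [[0,0.025,0],[0,0,0]],
  [[0,0.025,0],[0,0,0]],
  [[0,0,0],[0,0,0]],
  [[0,0,0],[0,0,0]],
  [[0,0,0],[0,0,0]],
  [[0,0,0],[0,0,0]],
  [[0,0,0],[0,0,0]],
  [[0,0,0],[0,0,0]],
  [[0,0,0],[0,0,0]],
  [[0,0,0],[0,0,0]],
])

```text
clock: 27.02
tcp_pos: [0.4094, 0.1746, 0.1683]
tool_rot: [180.0, 0.0, -10.9]
wrist_force: [-0.6, 0.1, -0.2]
finger_gap: 0.0001
```

```bash
python3 s.py; python3 - <<'E'
from h import *
c=cam('top'); save(c,'shut.png',(150,180,270,300),5)
E
```

```text
tcp_pos [0.4094 0.1746 0.1683]
tool_rot [ 1.799982e+02  2.500000e-03 -1.089700e+01]
wrist_force [-0.5819  0.1102 -0.1588]
wrist_torque [-0.0182  0.0421  0.0173]
```

View pics/shut.png

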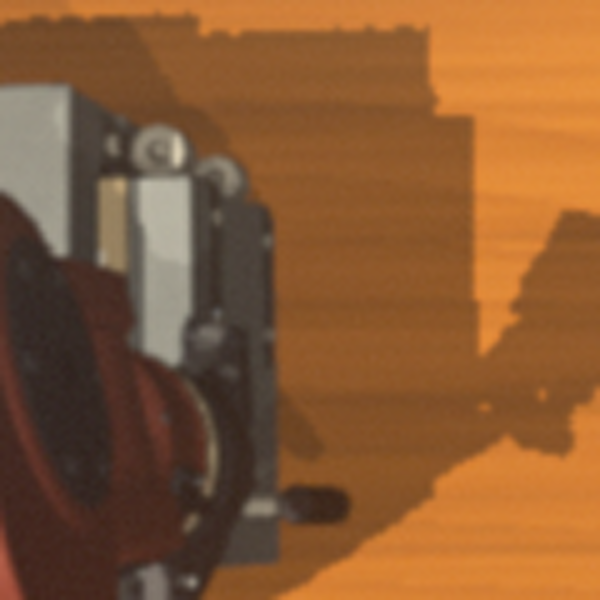

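```bash
cat > ang.py <<'E'
from h import *
c=cam('top')
v,u=np.mgrid[0:480,0:640]; d=c['depth']
W=(np.stack([(u-c['cx'])/c['f']*d,(v-c['cy'])/c['f']*d,d],-1)-c['t'])@c['R']; z=W[...,2]
m=(abs(z-.195)<.006)&(u>174)&(u<194)&(v>212)&(v<290)
e=[]
for vv in range(217,285):
    w=np.where(m[vv])[0]
    if len(w)>5: e.append(np.r_[onplane(c,w.min()-.5,vv,.194)[:2],onplane(c,w.max()+.5,vv,.194)[:2]])
e=np.array(e)
for i in(0,2):
    p=np.polyfit(e[:,i],e[:,i+1],1); print(len(e),'edge y at x=.5,.4',np.polyval(p,[.5,.4]),np.degrees(np.arctan(p[0])))
E
python3 ang.py
```

```text
34 edge y at x=.5,.4 [0.21636541 0.20774027] 4.929640947530001
34 edge y at x=.5,.4 [0.18876781 0.19553416] -3.8709310981926044
```

Call:
arm_command([
  [[0,0.025,0],[0,0,0]],
  [[0,0.025,0],[0,0,0]],
  [[0,0,0],[0,0,0]],
  [[0,0,0],[0,0,0]],
  [[0,0,0],[0,0,0]],
  [[0,0,0],[0,0,0]],
  [[0,0,0],[0,0,0]],
  [[0,0,0],[0,0,0]],
  [[0,0,0],[0,0,0]],
  [[0,0,0],[0,0,0]],
])

```text
clock: 27.95
tcp_pos: [0.4094, 0.1756, 0.1683]
tool_rot: [180.0, -0.0, -10.9]
wrist_force: [0.3, -0.2, -0.4]
finger_gap: 0.0004
```

Call:
arm_command([
  [[0,0.025,0],[0,0,0]],
  [[0,0.025,0],[0,0,0]],
  [[0,0,0],[0,0,0]],
  [[0,0,0],[0,0,0]],
  [[0,0,0],[0,0,0]],
  [[0,0,0],[0,0,0]],
  [[0,0,0],[0,0,0]],
  [[0,0,0],[0,0,0]],
  [[0,0,0],[0,0,0]],
  [[0,0,0],[0,0,0]],
])

```text
clock: 28.78
tcp_pos: [0.4094, 0.1764, 0.1683]
tool_rot: [180.0, 0.0, -10.9]
wrist_force: [-0.7, -5.0, 0.2]
finger_gap: 0.0
```

```bash
python3 s.py; python3 ang.py
```

```text
tcp_pos [0.4094 0.1764 0.1683]
tool_rot [ 1.799785e+02  2.300000e-03 -1.090160e+01]
wrist_force [-0.7366 -4.9886  0.1935]
wrist_torque [-0.9314  0.1696  0.0795]
34 edge y at x=.5,.4 [0.21742008 0.21333589] 2.338764720327725
34 edge y at x=.5,.4 [0.18929145 0.19909056] -5.5966081627747695
```

Call:
arm_command([
  [[0,0.025,0],[0,0,0]],
  [[0,0.02,0],[0,0,0]],
  [[0,0,0],[0,0,0]],
  [[0,0,0],[0,0,0]],
  [[0,0,0],[0,0,0]],
  [[0,0,0],[0,0,0]],
  [[0,0,0],[0,0,0]],
  [[0,0,0],[0,0,0]],
  [[0,0,0],[0,0,0]],
  [[0,0,0],[0,0,0]],
])

```text
clock: 29.67
tcp_pos: [0.4093, 0.1766, 0.1682]
tool_rot: [179.9, -0.0, -10.9]
wrist_force: [-1.5, -9.1, 2.3]
finger_gap: 0.0001
```

Call:
arm_command([
  [[0,-0.1,0],[0,0,0]],
  [[0,-0.3,0],[0,0,0]],
  [[0,-0.6,0],[0,0,0]],
  [[0,-0.9,0],[0,0,0]],
  [[0,-1,0],[0,0,0]],
  [[0,-1,0.5],[0,0,0]],
  [[0,-1,0.8],[0,0,0]],
  [[0,-1,0.8],[0,0,0]],
  [[0,-1,0.5],[0,0,0]],
  [[0,-1,0],[0,0,0]],
])

```text
clock: 30.5
tcp_pos: [0.4108, 0.0186, 0.2224]
tool_rot: [-179.9, -0.2, -10.9]
wrist_force: [-0.3, 0.3, -0.3]
finger_gap: 0.0002
```

Call:
arm_command([
  [[0,-1,0],[0,0,0]],
  [[0,-1,0],[0,0,0]],
  [[0,-1,0],[0,0,0]],
  [[0,-1,0],[0,0,0]],
  [[0,-1,0],[0,0,0]],
  [[0,-1,0],[0,0,0]],
  [[0,-1,0],[0,0,0]],
  [[0,0,0],[0,0,0]],
  [[0,0,0],[0,0,0]],
  [[0,0,0],[0,0,0]],
])

```text
clock: 31.33
tcp_pos: [0.4094, -0.1201, 0.2203]
tool_rot: [-180.0, -0.0, -10.9]
wrist_force: [-0.9, 0.1, -1.0]
finger_gap: 0.0002
```

```bash
python3 s.py; python3 ang.py;python3 - <<'E'
from h import *
c=cam('top'); save(c,'end.png',(50,60,530,420),1.6)
E
```

```text
tcp_pos [ 0.4094 -0.1201  0.2203]
tool_rot [-1.799528e+02 -8.500000e-03 -1.091410e+01]
wrist_force [-0.9363  0.0845 -0.9856]
wrist_torque [ 0.0276  0.0142 -0.0085]
68 edge y at x=.5,.4 [0.21789422 0.21632814] 0.8972242255658696
68 edge y at x=.5,.4 [0.18370108 0.17691169] 3.884072867087427
```

View pics/end.png

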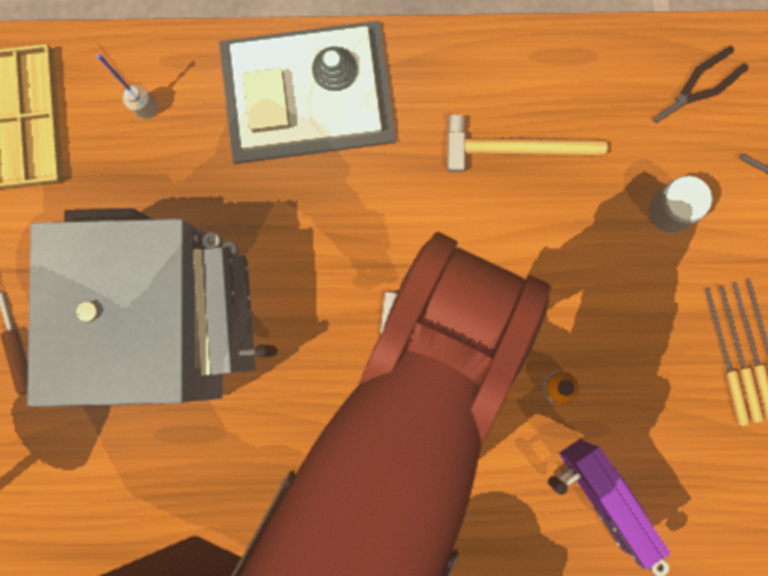

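Call:
arm_command([
  [[0,1,-0.6],[0,0,0]],
  [[0,1,-0.8],[0,0,0]],
  [[0,1,-0.8],[0,0,0]],
  [[0,1,-0.4],[0,0,0]],
  [[0,1,0],[0,0,0]],
  [[0,1,0],[0,0,0]],
  [[0,1,0],[0,0,0]],
  [[0,1,0],[0,0,0]],
  [[0,1,0],[0,0,0]],
  [[0,1,0],[0,0,0]],
])

```text
clock: 32.27
tcp_pos: [0.4091, 0.0813, 0.1684]
tool_rot: [-180.0, -0.0, -10.8]
wrist_force: [0.6, -0.9, -0.1]
finger_gap: 0.0002
```

Call:
arm_command([
  [[0,1,0],[0,0,0]],
  [[0,0.9,0],[0,0,0]],
  [[0,0.8,0],[0,0,0]],
  [[0,0.5,0],[0,0,0]],
  [[0,0.2,0],[0,0,0]],
  [[0,0.1,0],[0,0,0]],
  [[0,0.05,0],[0,0,0]],
  [[0,0.05,0],[0,0,0]],
  [[0,0.05,0],[0,0,0]],
  [[0,0.05,0],[0,0,0]],
])

```text
clock: 33.1
tcp_pos: [0.4095, 0.1531, 0.1683]
tool_rot: [180.0, 0.0, -10.9]
wrist_force: [-0.5, -0.3, -0.9]
finger_gap: 0.0002
```

```bash
python3 s.py
```

```text
tcp_pos [0.4095 0.1531 0.1683]
tool_rot [ 1.799935e+02  2.500000e-03 -1.094800e+01]
wrist_force [-0.5322 -0.3312 -0.9015]
wrist_torque [-0.0146 -0.0086  0.0026]
```

Call:
arm_command([
  [[0,0.1,0],[0,0,0]],
  [[0,0.1,0],[0,0,0]],
  [[0,0.1,0],[0,0,0]],
  [[0,0.1,0],[0,0,0]],
  [[0,0.1,0],[0,0,0]],
  [[0,0.1,0],[0,0,0]],
  [[0,0.1,0],[0,0,0]],
  [[0,0.05,0],[0,0,0]],
  [[0,0.05,0],[0,0,0]],
  [[0,0.05,0],[0,0,0]],
])

```text
clock: 33.93
tcp_pos: [0.4094, 0.1706, 0.1683]
tool_rot: [180.0, 0.0, -10.9]
wrist_force: [0.6, -0.2, 1.1]
finger_gap: -0.0001
```

Call:
arm_command([
  [[0,0.04,0],[0,0,0]],
  [[0,0.04,0],[0,0,0]],
  [[0,0.03,0],[0,0,0]],
  [[0,0.03,0],[0,0,0]],
  [[0,0.03,0],[0,0,0]],
  [[0,0.02,0],[0,0,0]],
  [[0,0.02,0],[0,0,0]],
  [[0,0.02,0],[0,0,0]],
  [[0,0,0],[0,0,0]],
  [[0,0,0],[0,0,0]],
])

```text
clock: 34.77
tcp_pos: [0.4094, 0.1751, 0.1683]
tool_rot: [180.0, 0.0, -10.9]
wrist_force: [0.7, -1.0, 0.1]
finger_gap: -0.0004
```

Call:
arm_command([
  [[0,0.02,0],[0,0,0]],
  [[0,0.02,0],[0,0,0]],
  [[0,0.01,0],[0,0,0]],
  [[0,0,0],[0,0,0]],
  [[0,0,0],[0,0,0]],
  [[0,0,0],[0,0,0]],
  [[0,0,0],[0,0,0]],
  [[0,0,0],[0,0,0]],
  [[0,0,0],[0,0,0]],
  [[0,0,0],[0,0,0]],
])

```text
clock: 35.6
tcp_pos: [0.4095, 0.1761, 0.1683]
tool_rot: [-180.0, -0.0, -10.9]
wrist_force: [0.6, 0.5, -0.0]
finger_gap: 0.0001
```

```bash
python3 s.py
```

```text
tcp_pos [0.4095 0.1761 0.1683]
tool_rot [-1.799995e+02 -1.700000e-03 -1.089950e+01]
wrist_force [ 0.5643  0.5385 -0.0476]
wrist_torque [-0.0542  0.0448  0.0113]
```

Call:
arm_command([
  [[0,0.01,0],[0,0,0]],
  [[0,0,0],[0,0,0]],
  [[0,0.01,0],[0,0,0]],
  [[0,0,0],[0,0,0]],
  [[0,0.005,0],[0,0,0]],
  [[0,0,0],[0,0,0]],
  [[0,0,0],[0,0,0]],
  [[0,0,0],[0,0,0]],
  [[0,0,0],[0,0,0]],
  [[0,0,0],[0,0,0]],
])

```text
clock: 36.43
tcp_pos: [0.4094, 0.1765, 0.1683]
tool_rot: [180.0, 0.0, -10.9]
wrist_force: [-1.3, -3.6, 0.5]
finger_gap: -0.0001
```

```bash
python3 s.py
```

```text
tcp_pos [0.4094 0.1765 0.1683]
tool_rot [ 1.799806e+02  1.100000e-03 -1.090120e+01]
wrist_force [-1.2889 -3.6275  0.5173]
wrist_torque [-0.7037  0.0798  0.0135]
```

Contact at 3.6 N. Now ease off very slowly, then withdraw.

Call:
arm_command([
  [[0,-0.005,0],[0,0,0]],
  [[0,-0.005,0],[0,0,0]],
  [[0,-0.005,0],[0,0,0]],
  [[0,-0.005,0],[0,0,0]],
  [[0,-0.005,0],[0,0,0]],
  [[0,-0.005,0],[0,0,0]],
  [[0,-0.005,0],[0,0,0]],
  [[0,-0.005,0],[0,0,0]],
  [[0,-0.01,0],[0,0,0]],
  [[0,-0.01,0],[0,0,0]],
])

```text
clock: 37.27
tcp_pos: [0.4095, 0.1755, 0.1683]
tool_rot: [-180.0, -0.0, -10.9]
wrist_force: [0.1, -0.9, -0.4]
finger_gap: 0.0004
```

Call:
arm_command([
  [[0,-0.02,0],[0,0,0]],
  [[0,-0.02,0],[0,0,0]],
  [[0,-0.03,0],[0,0,0]],
  [[0,-0.05,0],[0,0,0]],
  [[0,-0.1,0],[0,0,0]],
  [[0,-0.2,0],[0,0,0]],
  [[0,-0.4,0],[0,0,0]],
  [[0,-0.7,0],[0,0,0]],
  [[0,-1,0],[0,0,0]],
  [[0,-1,0],[0,0,0]],
])

```text
clock: 38.1
tcp_pos: [0.4092, 0.104, 0.1683]
tool_rot: [180.0, -0.0, -10.8]
wrist_force: [0.5, -0.0, 0.7]
finger_gap: 0.0
```

Call:
arm_command([
  [[0,-1,0.5],[0,0,0]],
  [[0,-1,0.8],[0,0,0]],
  [[0,-1,0.8],[0,0,0]],
  [[0,-1,0.5],[0,0,0]],
  [[0,-1,0],[0,0,0]],
  [[0,-1,0],[0,0,0]],
  [[0,-1,0],[0,0,0]],
  [[0,-1,0],[0,0,0]],
  [[0,-1,0],[0,0,0]],
  [[0,-1,0],[0,0,0]],
])

```text
clock: 38.93
tcp_pos: [0.4089, -0.0965, 0.2204]
tool_rot: [180.0, -0.0, -10.9]
wrist_force: [0.0, -0.2, 0.0]
finger_gap: 0.0
```

```bash
sed -i 's/(u<194)/(u<200)/' ang.py; python3 s.py; python3 ang.py; python3 - <<'E'
from h import *
c=cam('top'); save(c,'end2.png',(140,190,240,320),4.5)
E
```

```text
tcp_pos [ 0.4089 -0.0965  0.2204]
tool_rot [ 1.799921e+02 -6.400000e-03 -1.091930e+01]
wrist_force [ 0.0354 -0.1591  0.0452]
wrist_torque [-0.004  -0.0718 -0.0096]
68 edge y at x=.5,.4 [0.21784498 0.21641582] 0.8187921045023778
68 edge y at x=.5,.4 [0.18685536 0.18435474] 1.4324487144980411
```

View pics/end2.png

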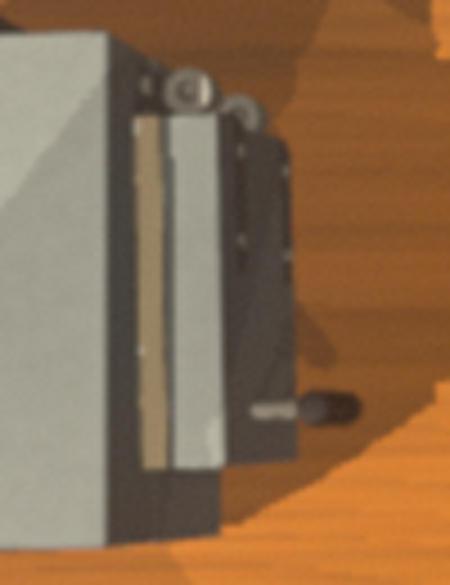

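```bash
python3 - <<'E'
from h import *
A=[];K=[]
for k in range(6):
    c=cam('top'); g=cv2.GaussianBlur(cv2.cvtColor(c['frame'],cv2.COLOR_RGB2GRAY).astype(np.float32),(0,0),.8)
    def edge(u0,u1,rows,z):
        e=[]
        for v in rows:
            d=np.diff(g[v,u0:u1]); i=int(np.argmin(d)); i=min(max(i,1),len(d)-2); a,b,q=d[i-1],d[i],d[i+1]
            e.append(onplane(c,u0+i+.5+.5*(a-q)/(a-2*b+q),v,z)[:2])
        e=np.array(e); p=np.polyfit(e[:,0],e[:,1],1)
        res=abs(e[:,1]-np.polyval(p,e[:,0])); p=np.polyfit(e[res<.002,0],e[res<.002,1],1)
        return np.degrees(np.arctan(p[0])),np.polyval(p,.4)
    A.append(edge(183,196,range(221,288),.195)); K.append(edge(158,170,range(205,305),.235))
print('door outer',np.mean(A,0),np.std(A,0),'kiln front',np.mean(K,0),np.std(K,0))
E
```

```text
door outer [1.95882641 0.18495988] [1.02338156e-02 1.63466217e-05] kiln front [0.76396861 0.22917553] [3.75287755e-03 4.67278525e-06]
```

Call:
arm_command([
  [[-0.1,1,-0.3],[0,0,0]],
  [[-0.1,1,-0.5],[0,0,0]],
  [[-0.1,1,-0.5],[0,0,0]],
  [[-0.1,1,-0.5],[0,0,0]],
  [[0,1,-0.6],[0,0,0]],
  [[0,1,-0.6],[0,0,0]],
  [[0,1,-0.6],[0,0,0]],
  [[0,1,-0.6],[0,0,0]],
  [[0,1,-0.5],[0,0,0]],
  [[0,0.8,0],[0,0,0]],
])

```text
clock: 40.17
tcp_pos: [0.3998, 0.1028, 0.1248]
tool_rot: [180.0, 0.1, -10.8]
wrist_force: [0.2, -0.8, 0.2]
finger_gap: -0.0001
```

Call:
arm_command([
  [[0,0.5,0],[0,0,0]],
  [[0,0.3,0],[0,0,0]],
  [[0,0.2,0],[0,0,0]],
  [[0,0.2,0],[0,0,0]],
  [[0,0.1,0],[0,0,0]],
  [[0,0.1,0],[0,0,0]],
  [[0,0.1,0],[0,0,0]],
  [[0,0,0],[0,0,0]],
  [[0,0,0],[0,0,0]],
  [[0,0,0],[0,0,0]],
])

```text
clock: 41.0
tcp_pos: [0.4014, 0.1308, 0.1263]
tool_rot: [180.0, 0.0, -10.9]
wrist_force: [0.4, -0.0, 0.9]
finger_gap: 0.0002
```

```bash
python3 s.py
```

```text
tcp_pos [0.4014 0.1308 0.1263]
tool_rot [ 1.799946e+02  3.600000e-03 -1.091560e+01]
wrist_force [ 0.3633 -0.0381  0.8517]
wrist_torque [-0.0419  0.0228  0.0558]
```

Call:
arm_command([
  [[0,0.04,0],[0,0,0]],
  [[0,0.04,0],[0,0,0]],
  [[0,0.03,0],[0,0,0]],
  [[0,0.03,0],[0,0,0]],
  [[0,0.02,0],[0,0,0]],
  [[0,0.02,0],[0,0,0]],
  [[0,0.02,0],[0,0,0]],
  [[0,0,0],[0,0,0]],
  [[0,0,0],[0,0,0]],
  [[0,0,0],[0,0,0]],
])

```text
clock: 41.83
tcp_pos: [0.4013, 0.1349, 0.1263]
tool_rot: [180.0, 0.0, -10.9]
wrist_force: [-0.9, -1.2, -0.3]
finger_gap: 0.0001
```

Call:
arm_command([
  [[0,0.01,0],[0,0,0]],
  [[0,0.01,0],[0,0,0]],
  [[0,0.01,0],[0,0,0]],
  [[0,0.01,0],[0,0,0]],
  [[0,0,0],[0,0,0]],
  [[0,0,0],[0,0,0]],
  [[0,0,0],[0,0,0]],
  [[0,0,0],[0,0,0]],
  [[0,0,0],[0,0,0]],
  [[0,0,0],[0,0,0]],
])

```text
clock: 42.67
tcp_pos: [0.4013, 0.1352, 0.1262]
tool_rot: [179.9, 0.0, -10.9]
wrist_force: [-1.2, -5.4, -1.2]
finger_gap: -0.0001
```

Call:
arm_command([
  [[0,0.01,0],[0,0,0]],
  [[0,0.01,0],[0,0,0]],
  [[0,0.01,0],[0,0,0]],
  [[0,0,0],[0,0,0]],
  [[0,0,0],[0,0,0]],
  [[0,0,0],[0,0,0]],
  [[0,0,0],[0,0,0]],
  [[0,0,0],[0,0,0]],
  [[0,0,0],[0,0,0]],
  [[0,0,0],[0,0,0]],
])

```text
clock: 43.5
tcp_pos: [0.4012, 0.1353, 0.126]
tool_rot: [179.9, -0.0, -10.9]
wrist_force: [-0.3, -7.9, -1.8]
finger_gap: 0.0001
```

Call:
arm_command([
  [[0,-0.004,0],[0,0,0]],
  [[0,-0.004,0],[0,0,0]],
  [[0,-0.004,0],[0,0,0]],
  [[0,-0.004,0],[0,0,0]],
  [[0,-0.004,0],[0,0,0]],
  [[0,-0.004,0],[0,0,0]],
  [[0,-0.004,0],[0,0,0]],
  [[0,-0.004,0],[0,0,0]],
  [[0,-0.004,0],[0,0,0]],
  [[0,-0.004,0],[0,0,0]],
])

```text
clock: 44.33
tcp_pos: [0.4013, 0.1352, 0.1261]
tool_rot: [179.9, 0.0, -10.9]
wrist_force: [-1.1, -4.4, -1.9]
finger_gap: 0.0002
```

Call:
arm_command([
  [[0,-0.003,0],[0,0,0]],
  [[0,-0.003,0],[0,0,0]],
  [[0,-0.003,0],[0,0,0]],
  [[0,-0.003,0],[0,0,0]],
  [[0,-0.003,0],[0,0,0]],
  [[0,-0.003,0],[0,0,0]],
  [[0,-0.003,0],[0,0,0]],
  [[0,-0.003,0],[0,0,0]],
  [[0,-0.003,0],[0,0,0]],
  [[0,-0.003,0],[0,0,0]],
])

```text
clock: 45.17
tcp_pos: [0.4014, 0.1352, 0.1263]
tool_rot: [-180.0, 0.0, -10.9]
wrist_force: [-0.6, -3.0, -3.0]
finger_gap: -0.0001
```

```bash
python3 s.py
```

```text
tcp_pos [0.4014 0.1352 0.1263]
tool_rot [-1.799783e+02  4.100000e-03 -1.089340e+01]
wrist_force [-0.5595 -3.0132 -3.0421]
wrist_torque [-0.7438  0.204  -0.0131]
```

Call:
arm_command([
  [[0,-0.003,0],[0,0,0]],
  [[0,-0.003,0],[0,0,0]],
  [[0,-0.003,0],[0,0,0]],
  [[0,-0.003,0],[0,0,0]],
  [[0,-0.003,0],[0,0,0]],
  [[0,-0.003,0],[0,0,0]],
  [[0,-0.003,0],[0,0,0]],
  [[0,-0.003,0],[0,0,0]],
  [[0,-0.003,0],[0,0,0]],
  [[0,-0.003,0],[0,0,0]],
])

```text
clock: 46.0
tcp_pos: [0.4016, 0.1345, 0.1264]
tool_rot: [-180.0, -0.0, -10.9]
wrist_force: [-0.8, -0.2, -0.2]
finger_gap: -0.0005
```

Call:
arm_command([
  [[0,-0.005,0],[0,0,0]],
  [[0,-0.005,0],[0,0,0]],
  [[0,-0.01,0],[0,0,0]],
  [[0,-0.02,0],[0,0,0]],
  [[0,-0.05,0],[0,0,0]],
  [[0,-0.1,0],[0,0,0]],
  [[0,-0.3,0],[0,0,0]],
  [[0,-0.6,0],[0,0,0]],
  [[0,-1,0],[0,0,0]],
  [[0,-1,0],[0,0,0]],
])

```text
clock: 46.83
tcp_pos: [0.4013, 0.0718, 0.1263]
tool_rot: [180.0, -0.0, -10.8]
wrist_force: [1.2, -0.7, -1.1]
finger_gap: 0.0001
```

Call:
arm_command([
  [[0,-1,0.5],[0,0,0]],
  [[0,-1,0.8],[0,0,0]],
  [[0,-1,0.8],[0,0,0]],
  [[0,-1,0.8],[0,0,0]],
  [[0,-1,0.8],[0,0,0]],
  [[0,-1,0.5],[0,0,0]],
  [[0,-1,0],[0,0,0]],
  [[0,-1,0],[0,0,0]],
  [[0,-1,0],[0,0,0]],
  [[0,0,0],[0,0,0]],
])

```text
clock: 47.67
tcp_pos: [0.4016, -0.1105, 0.2104]
tool_rot: [179.9, -0.0, -11.0]
wrist_force: [0.7, 1.1, -0.1]
finger_gap: 0.0
```

```bash
python3 s.py; python3 - <<'E'
from h import *
A=[];K=[]
for k in range(3):
    c=cam('top'); g=cv2.GaussianBlur(cv2.cvtColor(c['frame'],cv2.COLOR_RGB2GRAY).astype(np.float32),(0,0),.8)
    def edge(u0,u1,rows,z):
        e=[]
        for v in rows:
            d=np.diff(g[v,u0:u1]); i=int(np.argmin(d)); i=min(max(i,1),len(d)-2); a,b,q=d[i-1],d[i],d[i+1]
            e.append(onplane(c,u0+i+.5+.5*(a-q)/(a-2*b+q),v,z)[:2])
        e=np.array(e); p=np.polyfit(e[:,0],e[:,1],1)
        res=abs(e[:,1]-np.polyval(p,e[:,0])); p=np.polyfit(e[res<.002,0],e[res<.002,1],1)
        return np.degrees(np.arctan(p[0])),np.polyval(p,.4)
    A.append(edge(183,196,range(221,288),.195)); K.append(edge(158,170,range(205,305),.235))
print('door outer',np.mean(A,0),'kiln front',np.mean(K,0))
E
python3 ang.py
```

```text
tcp_pos [ 0.4016 -0.1105  0.2104]
tool_rot [ 1.79924e+02 -4.90000e-02 -1.10417e+01]
wrist_force [ 0.7205  1.0719 -0.0978]
wrist_torque [-0.0056 -0.0222 -0.0184]
door outer [1.09723483 0.18730553] kiln front [0.73628174 0.22918478]
68 edge y at x=.5,.4 [0.21782934 0.21635561] 0.8443210077722881
68 edge y at x=.5,.4 [0.18743701 0.18655831] 0.5034424240448656
```

```bash
python3 -c "
from rig import r
print(r.sign_off())"
```

```text
the job is handed in; nothing more can be done
None
```

The door is hung on both pins and shut against the kiln front, and the job is handed in at about 48 s.

- **Hanging:** I lowered the door about 78° open. At the pin tips there was a sideways force of about 4 N, which a shift of roughly 1 mm cleared. It then slid down freely to within about 0.5 mm of the expected seating height, where the shoulders took its weight. I let go there.
- **Shutting:** I pushed the door round with the closed fingers. After the first push it stood about 3° open, and after the second about 1.2°. A third push, on the handle at about 8 N and eased off very slowly, held.

**Last checks:**
- The door's outer top edge is within about 0.4° of the kiln front. It lies within 0.5 mm of where it should be by the sharper edge fit, about 1 mm by the depth fit.
- In the closing overhead crop, taken just before the third push, the upper pin is visible inside its socket. The lower fit is inferred from the height.
- The robot is clear of everything. The other things looked unmoved in the last wide picture, taken before the final two pushes, though the arm hid most of the bench block there.

**Disagreement:** the two edge fits give the door's angle as 1.1° and 0.5°, against a kiln front at about 0.75°. That is at the limit of what the camera can resolve.

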